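# Draw the chisel out of its guarded box

## Task

Take the loose lid off the chisel box by its black knob and set it down gently, flat and knob up, on the bench beside the box. Then take the chisel by its wooden handle, tilt it handle-up so that it passes slantwise through the box's short opening with the blade sliding out from under the fixed guard, and finish while holding it still in the gripper, with the whole chisel at least 5 cm higher than the top of the box. Leave the other things on the bench where they are.

Things in the scene. Friction and masses are not known exactly. Their poses are not given: they have to be found in the camera images.
- chisel_box: Immovable plywood box, outside 140 (x) x 340 (y) x 62 mm high; origin at the centre of its underside, y axis along its length towards the handle end. Walls 10 mm, floor 8 mm; inside 120 x 320 mm, 48 mm clear below the dark top boards, which are fixed, 6 mm thick and flush with the rim (z = 62 mm): blade guard from y = -160 to -40 mm, narrow lip from y = 150 to 160 mm.
- mouth (a point): Centre of the box's mouth at rim height, (0, 55, 62) mm in the box's frame. The mouth is 120 (x) x 190 mm (y = -40 to 150), shorter than the chisel. Bench left of the box, round x = 0.51, y = 0.18 m (world), is free for the lid. Fixed near by: tip of a stop arm at x = 0.64, y = -0.12, z = 0.07 to 0.09 m; upright clamp lever at x = 0.37, y = -0.12, up to z = 0.16 m.
- lid: Loose wooden lid over the mouth, about 0.2 kg: board 134 (x) x 206 (y) x 8 mm, two battens 6 mm high underneath that drop into the mouth with 6 mm play or more; origin at the centre, level with the battens' underside (board at z = 6 to 14 mm). Round black knob 28 mm across at z = 14 to 46 mm. Set on the bench its origin is at z = 0.
- knob (a point): Middle of the black knob where it is gripped, 34 mm above the lid's origin, on its axis.
- chisel: Bench chisel, 285 mm long, about 0.24 kg, lying on the box's floor, roughly along the box. Origin at the centre of its underside; y axis from blade (-y) to handle (+y, the box's +y end), z up. Wooden handle 30 mm thick, y = 30 to 142 mm; steel neck about 10 mm thick, y = -18 to 20; blade 26 mm wide, z = 4 to 13 mm, y = -143 to -13 mm.
- blade_tip (a point): The cutting end of the chisel, (0, -142, 8) mm in the chisel's frame.
- handle_end (a point): The butt of the chisel's handle, (0, 142, 15) mm in the chisel's frame.
- cutter_red: Red cutter head, 95 mm across, 40 mm high, bystander; origin under its centre.
- cutter_blue: Blue cutter head, 85 mm across, 30 mm high, bystander; origin under its centre.
- spacer_ring: Dark grey spacer ring, 56 mm across, 12 mm high, bystander; origin under its centre.
- sanding_block: Cork-brown sanding block, 64 x 112 x 37 mm, bystander; origin under its centre.

How it is judged:
By the outcome, as a careful person would: the job done as asked, in the order asked, and still so for the second after the job is handed in, while the arm keeps its last pose, push and grip.
It also fails if it takes over 54 s, if anything falls off the work surface, if the arm or the gripper's body presses on something with over 40 N, if the wrist force passes 120 N, or if a joint passes its speed limit or range.

## Robot

A 6-joint arm with a two-finger parallel gripper is mounted at the origin on a cart in front of the work surface, level with it; the furniture and walls round the work are solid. World frame = base frame: x ahead of the robot, y to its left, z up, the work surface at z = 0. Lengths are in m, angles in degrees, forces in N, time in s.
With the tool pointing down it reaches from about 0.35 to 0.775 m from the base axis. Payload 5.5 kg.
Tool frame: the origin (TCP) lies at the very end of the fingers, on their centre line; the grasp point (between the pads) lies 19 mm behind it; z points along the fingers, y is the line along which they close (so a half turn about z gives the same grasp; the last joint's range is limited). The gripper opens to 85 mm and grips with 20 to 120 N. Pads are 22 mm wide; open, the fingers measure 114 mm over their backs; the gripper's body (76 mm by 85 mm) begins 54 mm behind the grasp point. The pads swing forward as they close: fully open they stand 13 mm farther back than shut.
Start: joints at [61.788, 17.945, 2.641, 74.691, 0, 82.002], TCP at [0.199, 0.54, 0.231] pointing down, gripper open.
Joint ranges: [-158.12, 158.12], [-49.38, 96.58], [-58.88, 72.47], [-126.05, 133.96], [-84.25, 85.87], [-180, 180]. Speed limits (degrees/s): [147.25, 147.25, 180, 180, 180, 180].

## Interface

Orientations are given as [roll, pitch, yaw] about the fixed x, y, z axes, in that order (R = Rz(yaw) Ry(pitch) Rx(roll)).
In Python, from bench import telemetry, optics, ticket, nets gives the robot as it stands.
- The arm moves only by the tool arm_command, never from a script. Its argument "motion" is a list of rows, each a list of 2 entries, a list of its own where there are three numbers: the shift along the tool's x, y, z in units of 50 mm (1.0 is 50 mm), then the turn about the tool's z in units of 5 degrees (1.0 is 5 degrees). A call has 1 to 20 rows; each row is the pose to reach, as a shift and turn from the pose commanded when the call began, along the tool's axes at that moment; what a row does not reach only later rows make up. A row lasts 1/10 s, in which the tool goes at most 50 mm and 8.59 degrees, less where a joint would pass 70% of its speed; a pose out of reach is approached as far as the arm can. A call with a gripper value outside its range is refused whole. "fingers" is the opening, from 0 (shut) to 1 (fully open), set as the call begins (left out, the last holds). The fingers move at their own pace and stop on an object; "grip_force" is the grip in N (left out, the last holds). Time passes only in rows, so rows that repeat a pose let the fingers close. It gives the time, the measured TCP pose, the force, the opening and the grip force at its end, in the units of the state.
- telemetry.get_state(): the state, without advancing time (a new reading comes with each control period).
- optics.camera(name): name is "scene" or "top" or "wrist"; returns a dict with "image" (420x560x3 uint8, blue, green, red), "K" (3x3 intrinsics, pixels), "rvec" (rotation vector, rad) and "tvec" (3), from world to camera coordinates, as OpenCV has them; the wrist camera has in their place "mount" (4x4, takes a point from camera to tool coordinates, whose origin is the TCP and whose axes are the flange's). Camera axes: x right, y down, z forward; pixel columns grow to the right and rows downward; lengths in m; the calibration is good to about 2 mm. A picture is of the moment at which its call begins: read the wrist's pose just before it. There is no depth.
- ticket.close_job(): hands the job in; it is judged then, once.
Trained networks look in the newest picture that a camera, given by its name, has taken for a name from the list of things; names that differ only in an ending like _2 or _b are one class to them, and where a whole thing is asked for, a point or a joint stands for the part that bears it (a point fixed in the world has none). Each returns a list of dicts, best first, with "score" (0 to 1); they miss things now and then, are a little off and sometimes report something else, mostly with a low value. They report only what shows in the picture. A call takes as long as a camera call.
- nets.boxes_of(label, camera): "xyz" ([x, y, z] in m, in world coordinates, good to about 4 mm: the middle of the surface that is visible of it).
- nets.mark_of(label, camera): "xyz" ([x, y, z] in m, in world coordinates, good to about 4 mm: a listed point, or the origin of a listed thing).
The state is a dict: "clock": time; "qpos": joint angles; "joint_velocities": joint speeds; "tau": joint torques, N m; "eef_pos": TCP position; "tcp_rot": TCP orientation; "ft_force": force on the tool from outside, world axes, zero at the start; "ft_torque": the same for the moment, N m; "opening": finger opening in m; "finger_force": force on a finger pad.
Only numpy, scipy, OpenCV 4.12 (cv2) and the standard library are available. Lean on these libraries where they do the work, as an engineer would, in place of code of your own. Each camera call takes 0.05 s, during which the arm holds its last target. There are 200 camera calls.

## Working session

There is one attempt and no reset: what is moved stays moved. The work goes in short steps, Python scripts to look and compute and a tool call to move; the robot and the scene stay as the last step left them, time stands still between calls to the robot, and variables do not carry over. Pictures are saved under pics/ and viewed, at most 10 in all, crops included, and the job is handed in when it is done.

Besides the shell and the picture viewer there is one more tool, called as a command line: name --argument value ..., lists and objects as JSON in quotes. arm_command: Moves the arm, as the interface text tells. Its arguments: {"type":"object","properties":{"motion":{"type":"array","items":{"type":"array"}},"fingers":{"type":"number"},"grip_force":{"type":"number"}},"required":["motion"]}

```bash
mkdir -p pics; ls
python3 - <<'E'
from bench import telemetry, optics, nets
import cv2, numpy as np
s=telemetry.get_state(); print({k:np.round(v,3).tolist() for k,v in s.items()})
ims=[]
for c in("scene","top"):
    d=optics.camera(c); ims.append(d["image"]); 
    for l in("chisel_box","lid","knob","mouth","cutter_red","cutter_blue","spacer_ring","sanding_block","chisel","handle_end"):
        for f in("mark_of","boxes_of"):
            try: print(c,f,l,[(np.round(r["xyz"],3).tolist(),round(r["score"],2)) for r in getattr(nets,f)(l,c)[:2]])
            except Exception as e: print(c,f,l,str(e)[:80])
cv2.imwrite("pics/a.png",ims[0]);cv2.imwrite("pics/b.png",ims[1])
E
```

```text
pics
{'clock': 0.0, 'qpos': [61.786, 17.992, 2.576, 74.691, 0.001, 82.001], 'joint_velocities': [-0.044, 0.067, 0.054, 0.032, -0.051, 0.112], 'tau': [0.002, -48.063, 29.853, 0.019, -0.0, -0.0], 'eef_pos': [0.198, 0.539, 0.23], 'tcp_rot': [-179.894, -0.016, 159.785], 'ft_force': [0.433, 0.47, -0.629], 'ft_torque': [-0.037, -0.034, -0.021], 'finger_force': 0.0, 'opening': 0.085}
scene mark_of chisel_box [([0.511, -0.165, 0.0], 0.59)]
scene boxes_of chisel_box [([0.463, -0.275, 0.061], 0.82)]
scene mark_of lid [([0.514, -0.114, 0.057], 0.95)]
scene boxes_of lid [([0.506, -0.129, 0.071], 0.85)]
scene mark_of knob []
scene boxes_of knob [([0.511, -0.128, 0.068], 0.67)]
scene mark_of mouth []
scene boxes_of mouth [([0.459, -0.279, 0.06], 0.62), ([0.508, -0.127, 0.067], 0.5)]
scene mark_of cutter_red [([0.643, 0.232, 0.005], 0.6)]
scene boxes_of cutter_red [([0.578, -0.592, 0.032], 0.7), ([0.636, 0.214, 0.04], 0.65)]
scene mark_of cutter_blue [([0.685, -0.332, 0.0], 0.57)]
scene boxes_of cutter_blue [([0.675, -0.339, 0.028], 0.8)]
scene mark_of spacer_ring [([0.664, 0.067, 0.0], 0.65), ([0.
[... 544 characters left out ...]
514, -0.113, 0.089], 0.77)]
top boxes_of knob [([0.515, -0.111, 0.065], 0.58)]
top mark_of mouth []
top boxes_of mouth [([0.5, -0.27, 0.062], 0.91)]
top mark_of cutter_red [([0.645, 0.232, 0.001], 0.87)]
top boxes_of cutter_red [([0.645, 0.23, 0.038], 0.96)]
top mark_of cutter_blue [([0.684, -0.329, 0.002], 0.84)]
top boxes_of cutter_blue [([0.681, -0.325, 0.03], 0.78)]
top mark_of spacer_ring [([0.664, 0.069, -0.001], 0.58)]
top boxes_of spacer_ring [([0.662, 0.072, 0.01], 0.64)]
top mark_of sanding_block [([0.59, -0.577, 0.003], 0.79)]
top boxes_of sanding_block [([0.59, -0.573, 0.038], 0.83)]
top mark_of chisel []
top boxes_of chisel []
top mark_of handle_end []
top boxes_of handle_end []
```

View pics/a.png

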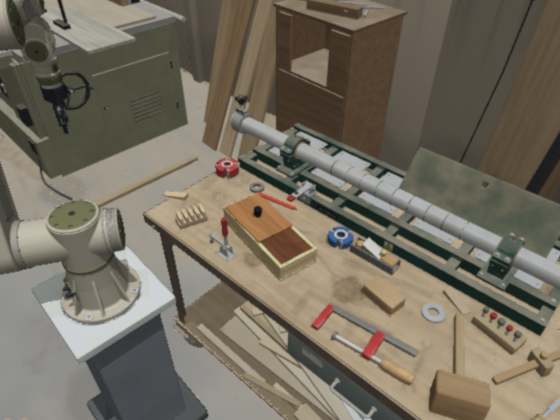

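View pics/b.png

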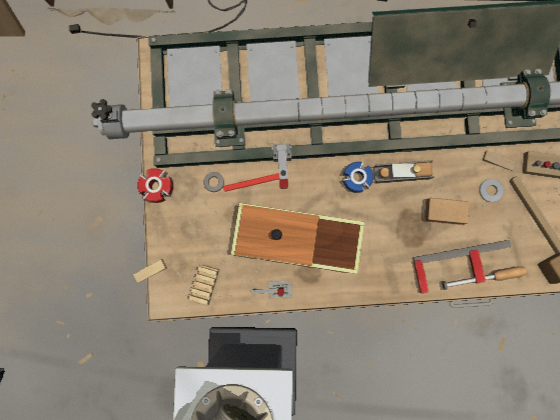

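The scene picture shows the box mid-bench, with the lid's knob at about (257,211). In the top view the knob is at (276,235) and the box corners are at (240,204), (364,220), (358,272) and (232,255). The guard is on the right (-y), and the bench's left edge is near column 147.

```bash
cat > h.py <<'E'
from bench import telemetry, optics, nets
import cv2, numpy as np
def ray(d,uv,z):
    R=cv2.Rodrigues(np.array(d["rvec"],float))[0]; t=np.array(d["tvec"],float).ravel()
    n=cv2.undistortPoints(np.array([[uv]],float),np.array(d["K"],float),None)[0,0]
    c=-R.T@t; v=R.T@np.array([*n,1]); return c+v*(z-c[2])/v[2]
def move(target,yaw,p0=None,yaw0=None):
    """units for a move from the current pose (tool down)"""
    s=telemetry.get_state(); p0=s["eef_pos"]; y=s["tcp_rot"][2]; a=np.radians(y)
    d=np.array(target)-p0; X=np.array([np.cos(a),np.sin(a),0]); Y=np.array([np.sin(a),-np.cos(a),0])
    turn=-((yaw-y+180)%360-180)
    return np.round([d@X/.05,d@Y/.05,-d[2]/.05],3), round(turn/5,3)
E
python3 - <<'E'
from h import *
d=optics.camera("top")
c=[ray(d,p,.062)[:2] for p in((240,204),(364,220),(358,272),(232,255))]
print(np.round(c,3),np.mean(c,0)); 
print("yaw",[np.degrees(np.arctan2(-(a-b)[0],(a-b)[1])) for a,b in((c[0],c[1]),(c[3],c[2]))])
print("edge",ray(d,(146,200),0),ray(d,(148,290),0),"knob",ray(d,(276.5,234.5),.108))
for p in((195,268),(216,268),(164,262),(136,283)):print(ray(d,p,.01))
print(move([.512,-.112,.2],83))
E
```

```text
[[ 0.594 -0.012]
 [ 0.557 -0.345]
 [ 0.419 -0.33 ]
 [ 0.457  0.006]] [ 0.5068008  -0.17026104]
yaw [np.float64(-6.245703926979546), np.float64(-6.506534059202011)]
edge [0.60687461 0.25908367 0.        ] [0.35697827 0.24129127 0.        ] knob [ 0.51148432 -0.11281519  0.108     ]
[0.41998477 0.11214761 0.01      ]
[0.42112931 0.05434782 0.01      ]
[0.43471443 0.1982057  0.01      ]
[0.37590244 0.27241369 0.01      ]
(array([-10.383, -10.065,   0.627]), np.float64(15.357))
```

arm_command --motion '[[[-1, -1, 0], 1.5], [[-2, -2, 0], 3], [[-3, -2.8, 0], 4.5], [[-3.8, -3.6, 0], 6], [[-4.6, -4.4, 0], 7.5], [[-5.4, -5.2, 0], 9], [[-6.2, -6, 0.1], 10.5], [[-7, -6.8, 0.2], 12], [[-7.8, -7.6, 0.3], 13.5], [[-8.6, -8.3, 0.4], 14.5], [[-9.3, -9, 0.6], 15.2], [[-9.9, -9.6, 0.8], 15.2], [[-10.3, -10, 1], 15.2], [[-10.4, -10.1, 1.2], 15.2], [[-10.4, -10.1, 1.3], 15.2], [[-10.4, -10.1, 1.3], 15.2], [[-10.4, -10.1, 1.3], 15.2], [[-10.4, -10.1, 1.3], 15.2]]' --fingers 1

```text
clock: 3.95
eef_pos: [0.5118, -0.1131, 0.1667]
tcp_rot: [-180.0, -0.0, 83.8]
ft_force: [0.2, 0.1, 0.5]
opening: 0.0856
finger_force: 0.0
```

```bash
cat >> h.py <<'E'
def wray(d,s,uv,z):
    from scipy.spatial.transform import Rotation as Ro
    R=Ro.from_euler("xyz",s["tcp_rot"],degrees=True).as_matrix(); M=np.array(d["mount"],float)
    n=cv2.undistortPoints(np.array([[uv]],float),np.array(d["K"],float),None)[0,0]
    c=R@M[:3,3]+s["eef_pos"]; v=R@M[:3,:3]@np.array([*n,1]); return c+v*(z-c[2])/v[2]
def show(s): print({k:np.round(s[k],3).tolist() for k in("clock","eef_pos","tcp_rot","ft_force","opening","qpos")})
E
python3 - <<'E'
from h import *
s=telemetry.get_state(); show(s)
d=optics.camera("wrist"); cv2.imwrite("pics/c.png",d["image"])
for l in("knob","lid"): print(l,[(np.round(r["xyz"],3).tolist(),round(r["score"],2)) for r in nets.mark_of(l,"wrist")[:2]])
optics.camera("top")
for l in("knob","lid"): print(l,[(np.round(r["xyz"],3).tolist(),round(r["score"],2)) for r in nets.mark_of(l,"top")[:2]])
print(move([.512,-.113,.074],83.6))
E
```

```text
{'clock': 3.95, 'eef_pos': [0.512, -0.113, 0.167], 'tcp_rot': [-179.997, -0.022, 83.833], 'ft_force': [0.212, 0.128, 0.501], 'opening': 0.086, 'qpos': [-21.249, 13.999, -11.904, 64.106, 0.02, 74.917]}
knob []
lid [([0.516, -0.111, 0.055], 0.91)]
knob []
lid []
(array([ 0.004, -0.006,  1.858]), np.float64(0.052))
```

View pics/c.png

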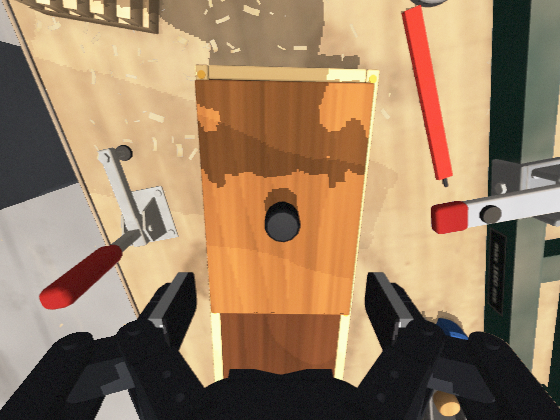

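The wrist view shows the lid aligned with the gripper and the knob centred at about (282,218). The clamp lever is on the left and the stop arm on the right, both well clear. I'll go down and grip the knob.

arm_command --motion '[[[0, 0, 0.5], 0], [[0, 0, 1.0], 0], [[0, 0, 1.4], 0], [[0, 0, 1.7], 0], [[0, 0, 1.84], 0], [[0, 0, 1.84], 0], [[0, 0, 1.84], 0]]'

```text
clock: 4.95
eef_pos: [0.5127, -0.114, 0.075]
tcp_rot: [179.9, 0.0, 83.8]
ft_force: [-0.7, -0.6, -1.2]
opening: 0.0854
finger_force: 0.0
```

arm_command --motion '[[[0, 0, 0], 0], [[0, 0, 0], 0], [[0, 0, 0], 0], [[0, 0, 0], 0], [[0, 0, 0], 0], [[0, 0, 0], 0], [[0, 0, 0], 0], [[0, 0, 0], 0]]' --fingers 0 --grip_force 50

```text
clock: 5.75
eef_pos: [0.5125, -0.1141, 0.0749]
tcp_rot: [180.0, 0.0, 83.8]
ft_force: [-1.3, 1.5, 6.5]
opening: 0.0261
finger_force: 49.2
```

arm_command --motion '[[[0, 0, -0.15], 0], [[0, 0, -0.4], 0], [[0, 0, -0.8], 0], [[0, 0, -1.2], 0], [[0.3, 0, -1.4], 0], [[0.8, 0, -1.5], 0], [[1.4, -0.1, -1.5], 0], [[2.0, -0.2, -1.5], -0.3], [[2.6, -0.3, -1.5], -0.6], [[3.2, -0.4, -1.5], -0.9], [[3.8, -0.5, -1.5], -1.25], [[4.3, -0.57, -1.4], -1.25], [[4.7, -0.57, -1.2], -1.25], [[4.95, -0.57, -0.8], -1.25], [[4.95, -0.57, -0.4], -1.25], [[4.95, -0.57, 0], -1.25], [[4.95, -0.57, 0.3], -1.25], [[4.95, -0.57, 0.5], -1.25], [[4.95, -0.57, 0.6], -1.25], [[4.95, -0.57, 0.6], -1.25]]'

```text
clock: 7.75
eef_pos: [0.5103, 0.1354, 0.044]
tcp_rot: [-180.0, -0.0, 90.0]
ft_force: [-0.5, 1.2, -2.4]
opening: 0.026
finger_force: 49.4
```

Run:
```python
from h import *
s=telemetry.get_state(); show(s)
d=optics.camera("wrist"); t=optics.camera("top"); cv2.imwrite("pics/d.png",np.vstack([d["image"][:,:],t["image"]])[::1]) 
im=cv2.resize(t["image"][140:320,120:390],None,fx=2,fy=2); w=cv2.resize(d["image"],(480,360)); cv2.imwrite("pics/d.png",np.hstack([w[:,:260+0],im])[:360] if 0 else cv2.resize(np.hstack([w,im]),(800,int(800*360/1020))))
for l in("chisel","handle_end","blade_tip","chisel_box","lid"): print(l,[(np.round(r["xyz"],3).tolist(),round(r["score"],2)) for r in nets.mark_of(l,"top")[:2]])
```

```text
{'clock': 7.75, 'eef_pos': [0.51, 0.135, 0.044], 'tcp_rot': [-179.95, -0.003, 90.048], 'ft_force': [-0.47, 1.239, -2.354], 'opening': 0.026, 'qpos': [6.141, 20.509, -21.735, 47.805, 0.008, 96.093]}
chisel [([0.511, -0.174, 0.007], 0.85)]
handle_end [([0.527, -0.039, 0.021], 0.94)]
blade_tip []
chisel_box [([0.505, -0.17, -0.003], 0.79)]
lid [([0.508, 0.14, 0.027], 0.65)]
```

View pics/d.png

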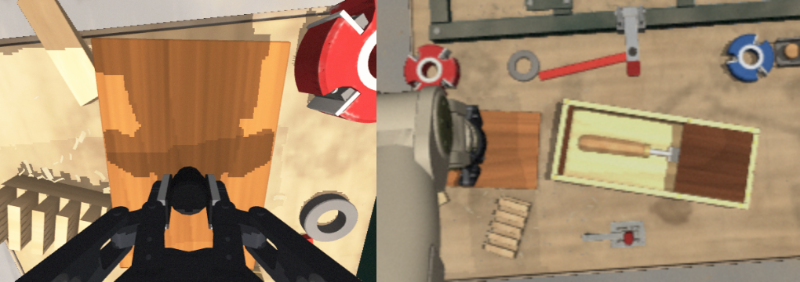

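The lid hangs level in the gripper. The stick on the left and the red cutter on the right are both close, so I'll shift it a few mm, then lower it.

arm_command --motion '[[[-0.08, 0.06, 0], 0], [[-0.16, 0.12, 0], 0], [[-0.16, 0.12, 0.15], 0], [[-0.16, 0.12, 0.28], 0], [[-0.16, 0.12, 0.36], 0], [[-0.16, 0.12, 0.42], 0], [[-0.16, 0.12, 0.46], 0], [[-0.16, 0.12, 0.48], 0], [[-0.16, 0.12, 0.49], 0], [[-0.16, 0.12, 0.49], 0], [[-0.16, 0.12, 0.49], 0]]'

```text
clock: 9.2
eef_pos: [0.5168, 0.1272, 0.02]
tcp_rot: [180.0, -0.0, 90.0]
ft_force: [0.3, -0.1, -2.1]
opening: 0.0262
finger_force: 49.5
```

arm_command --motion '[[[0, 0, 0.01], 0], [[0, 0, 0.02], 0], [[0, 0, 0.03], 0], [[0, 0, 0.03], 0]]'

```text
clock: 9.6
eef_pos: [0.5167, 0.1272, 0.0189]
tcp_rot: [180.0, -0.0, 90.0]
ft_force: [-1.9, 0.1, 4.7]
opening: 0.0263
finger_force: 50.0
```

arm_command --motion '[[[0, 0, 0], 0], [[0, 0, 0], 0], [[0, 0, 0], 0], [[0, 0, 0], 0], [[0, 0, 0], 0], [[0, 0, -0.3], 0], [[0, 0, -0.8], 0], [[0, 0, -1.5], 0], [[-0.3, 0, -2.2], 0], [[-1, 0, -2.8], 0.3], [[-1.8, 0.1, -3], 0.6], [[-2.6, 0.1, -3], 0.9], [[-3.3, 0.1, -3], 1.3], [[-3.9, 0.1, -3], 1.3], [[-4.25, 0.1, -3], 1.3], [[-4.35, 0.1, -3], 1.3], [[-4.35, 0.1, -3], 1.3], [[-4.35, 0.1, -3], 1.3]]' --fingers 1

```text
clock: 11.4
eef_pos: [0.5216, -0.0895, 0.1682]
tcp_rot: [-180.0, -0.0, 83.6]
ft_force: [-0.5, -0.1, 0.3]
opening: 0.0851
finger_force: 0.0
```

Run:
```python
from h import *
s=telemetry.get_state(); show(s)
d=optics.camera("wrist"); cv2.imwrite("pics/e.png",d["image"])
for c in("wrist","scene"):
  if c!="wrist": t=optics.camera(c)
  for l in("chisel","handle_end","chisel_box","lid","mouth"): print(c,l,[(np.round(r["xyz"],3).tolist(),round(r["score"],2)) for r in nets.mark_of(l,c)[:2]])
import json; json.dump({"mount":np.array(d["mount"]).tolist(),"K":np.array(d["K"]).tolist(),"eef_pos":np.array(s["eef_pos"]).tolist(),"tcp_rot":np.array(s["tcp_rot"]).tolist()},open("e.json","w"))
```

```text
{'clock': 11.4, 'eef_pos': [0.522, -0.089, 0.168], 'tcp_rot': [-179.977, -0.032, 83.571], 'ft_force': [-0.47, -0.063, 0.265], 'opening': 0.085, 'qpos': [-18.445, 14.506, -11.021, 64.502, 0.026, 77.984]}
wrist chisel [([0.513, -0.18, 0.008], 0.64)]
wrist handle_end [([0.532, -0.034, 0.02], 0.79)]
wrist chisel_box [([0.508, -0.168, 0.004], 0.88)]
wrist lid []
wrist mouth [([0.512, -0.114, 0.062], 0.75)]
scene chisel [([0.513, -0.179, 0.01], 0.84)]
scene handle_end [([0.531, -0.036, 0.021], 0.77)]
scene chisel_box [([0.506, -0.167, -0.0], 0.73)]
scene lid [([0.513, 0.128, 0.002], 0.57)]
scene mouth [([0.516, -0.113, 0.062], 0.67)]
```

View pics/e.png

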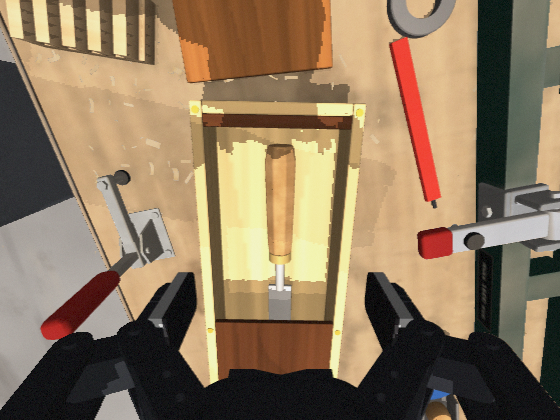

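The chisel lies along the box with its butt at (280,150) and the end of its handle at (280,262). It is clear of the lip and aligned with the gripper. I'll grip near the butt with a light force so it can pivot between the pads.

arm_command --motion '[[[0.1, 0, 0], 0.1], [[0.25, 0.05, 0.2], 0.15], [[0.33, 0.05, 0.8], 0.15], [[0.33, 0.05, 1.5], 0.15], [[0.33, 0.05, 2.1], 0.15], [[0.33, 0.05, 2.6], 0.15], [[0.33, 0.05, 2.9], 0.15], [[0.33, 0.05, 3.05], 0.15], [[0.33, 0.05, 3.12], 0.15], [[0.33, 0.05, 3.12], 0.15], [[0.33, 0.05, 3.12], 0.15]]' --fingers 0.65

```text
clock: 13.1
eef_pos: [0.5251, -0.0733, 0.0129]
tcp_rot: [-179.9, -0.0, 82.8]
ft_force: [-5.6, 1.9, 6.6]
opening: 0.0556
finger_force: 3.6
```

arm_command --motion '[[[0, 0, 0], 0], [[0, 0, 0], 0], [[0, 0, 0], 0], [[0, 0, 0], 0], [[0, 0, 0], 0], [[0, 0, 0], 0]]' --fingers 0 --grip_force 25

```text
clock: 13.7
eef_pos: [0.5267, -0.0741, 0.0129]
tcp_rot: [179.9, -0.0, 82.8]
ft_force: [-1.4, 1.3, 6.4]
opening: 0.0277
finger_force: 24.3
```

arm_command --motion '[[[0, 0, -0.1], 0], [[0, 0, -0.2], 0], [[0, 0, -0.3], 0], [[0, 0, -0.4], 0], [[-0.02, 0, -0.5], 0], [[-0.03, 0, -0.6], 0], [[-0.04, 0, -0.7], 0], [[-0.06, 0, -0.8], 0], [[-0.06, 0, -0.8], 0]]'

```text
clock: 14.6
eef_pos: [0.5262, -0.0774, 0.0531]
tcp_rot: [179.9, 0.0, 82.8]
ft_force: [0.3, -0.7, -2.3]
opening: 0.0273
finger_force: 24.7
```

Run:
```python
from h import *
s=telemetry.get_state(); show(s)
t=optics.camera("scene"); d=optics.camera("wrist")
for c in("scene","wrist"):
  for l in("chisel","handle_end"): print(c,l,[(np.round(r["xyz"],3).tolist(),round(r["score"],2)) for r in nets.mark_of(l,c)[:2]])
im=cv2.resize(t["image"][190:290,190:350],None,fx=3,fy=3); w=d["image"][:300]
cv2.imwrite("pics/f.png",cv2.resize(np.hstack([im,w]),(800,231)))
```

```text
{'clock': 14.6, 'eef_pos': [0.526, -0.077, 0.053], 'tcp_rot': [179.933, 0.006, 82.777], 'ft_force': [0.297, -0.729, -2.261], 'opening': 0.027, 'qpos': [-17.025, 20.228, -20.649, 49.055, 0.005, 80.198]}
scene chisel [([0.515, -0.181, 0.048], 0.69)]
scene handle_end [([0.535, -0.041, 0.062], 0.68)]
wrist chisel []
wrist handle_end [([0.533, -0.04, 0.064], 0.83)]
```

View pics/f.png

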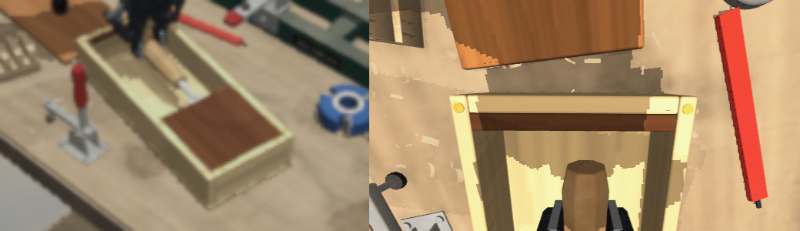

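The chisel is held level by friction, with the blade now up against the guard. At 20 N grip I'll lift slowly, so the guard edge makes it pivot handle-up.

arm_command --motion '[[[0, 0, -0.08], 0], [[0, 0, -0.16], 0], [[-0.02, 0, -0.24], 0], [[-0.03, 0, -0.32], 0], [[-0.05, 0, -0.4], 0], [[-0.06, 0, -0.48], 0], [[-0.08, 0, -0.56], 0], [[-0.1, 0, -0.64], 0], [[-0.12, 0, -0.72], 0], [[-0.12, 0, -0.72], 0]]' --grip_force 20

```text
clock: 15.9
eef_pos: [0.5254, -0.0834, 0.0889]
tcp_rot: [179.9, 0.0, 82.8]
ft_force: [-0.2, -0.0, -2.0]
opening: 0.0273
finger_force: 23.1
```

Run:
```python
from h import *
s=telemetry.get_state(); show(s)
t=optics.camera("scene"); 
for l in("chisel","handle_end","blade_tip"): print(l,[(np.round(r["xyz"],3).tolist(),round(r["score"],2)) for r in nets.mark_of(l,"scene")[:2]])
d=optics.camera("wrist")
for l in("chisel","handle_end"): print(l,[(np.round(r["xyz"],3).tolist(),round(r["score"],2)) for r in nets.mark_of(l,"wrist")[:2]])
im=cv2.resize(t["image"][170:290,190:350],None,fx=4,fy=4,interpolation=cv2.INTER_CUBIC)
cv2.imwrite("pics/g.png",im)
```

```text
{'clock': 15.9, 'eef_pos': [0.525, -0.083, 0.089], 'tcp_rot': [179.94, 0.003, 82.776], 'ft_force': [-0.156, -0.002, -2.036], 'opening': 0.027, 'qpos': [-17.67, 18.176, -17.899, 53.866, 0.008, 79.554]}
chisel [([0.516, -0.178, 0.053], 0.53)]
handle_end [([0.532, -0.048, 0.106], 0.54), ([0.643, 0.231, 0.003], 0.18)]
blade_tip []
chisel [([0.514, -0.18, 0.048], 0.85)]
handle_end []
```

View pics/g.png

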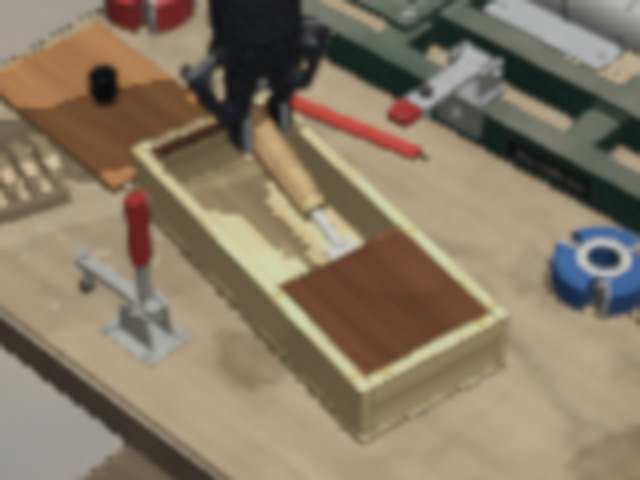

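The chisel now slants about 17° handle-up, with the handle above the rim. I'll pull along the slant so the blade slides out from under the guard.

arm_command --motion '[[[0.1, 0, -0.03], 0], [[0.22, 0, -0.06], 0], [[0.35, 0, -0.1], 0], [[0.5, 0, -0.14], 0], [[0.65, 0, -0.18], 0], [[0.8, 0, -0.22], 0], [[0.95, 0, -0.26], 0], [[1.1, 0, -0.3], 0], [[1.25, 0, -0.34], 0], [[1.4, 0, -0.39], 0], [[1.55, 0, -0.43], 0], [[1.7, 0, -0.47], 0], [[1.85, 0, -0.51], 0], [[2.0, 0, -0.56], 0], [[2.15, 0, -0.6], 0], [[2.3, 0, -0.64], 0], [[2.4, 0, -0.68], 0], [[2.4, 0, -0.68], 0]]'

```text
clock: 18.05
eef_pos: [0.5403, 0.0366, 0.1226]
tcp_rot: [180.0, -0.0, 82.8]
ft_force: [-0.2, -0.1, -1.4]
opening: 0.0275
finger_force: 23.1
```

Run:
```python
from h import *
s=telemetry.get_state(); show(s)
t=optics.camera("scene"); 
for l in("chisel","handle_end","blade_tip"): print(l,[(np.round(r["xyz"],3).tolist(),round(r["score"],2)) for r in nets.mark_of(l,"scene")[:2]])
d=optics.camera("top")
for l in("chisel","handle_end","blade_tip"): print(l,[(np.round(r["xyz"],3).tolist(),round(r["score"],2)) for r in nets.mark_of(l,"top")[:2]])
im=cv2.resize(t["image"][170:290,190:350],None,fx=4,fy=4,interpolation=cv2.INTER_CUBIC)
cv2.imwrite("pics/h.png",im)
```

```text
{'clock': 18.05, 'eef_pos': [0.54, 0.037, 0.123], 'tcp_rot': [179.967, -0.011, 82.843], 'ft_force': [-0.171, -0.051, -1.373], 'opening': 0.028, 'qpos': [-4.621, 17.53, -13.628, 58.808, 0.009, 92.536]}
chisel [([0.53, -0.063, 0.09], 0.77)]
handle_end [([0.549, 0.073, 0.138], 0.86)]
blade_tip [([0.509, -0.197, 0.058], 0.9)]
chisel [([0.528, -0.057, 0.086], 0.8)]
handle_end []
blade_tip [([0.512, -0.191, 0.052], 0.77), ([0.647, 0.232, -0.002], 0.28)]
```

View pics/h.png

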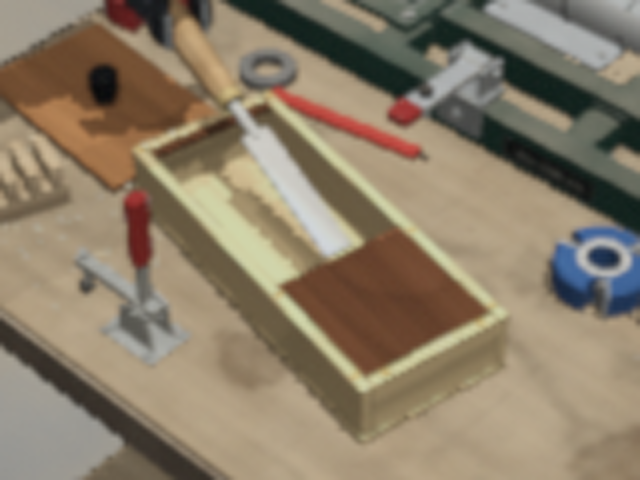

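The tip is out past the guard edge, at about (335,250). I'll pull a little more, grip firmly and lift.

arm_command --motion '[[[0.1, 0, -0.03], 0], [[0.2, 0, -0.08], 0], [[0.3, 0, -0.13], 0], [[0.4, 0, -0.2], 0], [[0.4, 0, -0.35], 0], [[0.4, 0, -0.55], 0], [[0.4, 0, -0.8], 0], [[0.4, 0, -1.1], 0], [[0.4, 0, -1.4], 0], [[0.4, 0, -1.7], 0], [[0.4, 0, -2.0], 0], [[0.4, 0, -2.3], 0], [[0.4, 0, -2.5], 0], [[0.4, 0, -2.6], 0], [[0.4, 0, -2.65], 0], [[0.4, 0, -2.65], 0], [[0.4, 0, -2.65], 0], [[0.4, 0, -2.65], 0]]' --grip_force 60

```text
clock: 20.25
eef_pos: [0.5422, 0.0558, 0.2541]
tcp_rot: [-179.9, 0.0, 82.8]
ft_force: [-0.1, 0.4, -2.0]
opening: 0.0267
finger_force: 62.8
```

Run:
```python
from h import *
s=telemetry.get_state(); show(s); print(np.round(s["joint_velocities"],2))
t=optics.camera("scene"); 
for l in("chisel","handle_end","blade_tip","lid","cutter_red","spacer_ring"): print(l,[(np.round(r["xyz"],3).tolist(),round(r["score"],2)) for r in nets.mark_of(l,"scene")[:2]])
d=optics.camera("top")
for l in("chisel","blade_tip","lid","cutter_red"): print(l,[(np.round(r["xyz"],3).tolist(),round(r["score"],2)) for r in nets.mark_of(l,"top")[:2]])
im=cv2.resize(t["image"][130:290,170:370],None,fx=3.5,fy=3.5,interpolation=cv2.INTER_CUBIC)
cv2.imwrite("pics/i.png",im)
```

```text
{'clock': 20.25, 'eef_pos': [0.542, 0.056, 0.254], 'tcp_rot': [-179.925, 0.0, 82.787], 'ft_force': [-0.093, 0.359, -2.009], 'opening': 0.027, 'qpos': [-2.568, 14.35, 0.959, 76.683, 0.006, 94.645]}
[ 0.08  0.01  0.08  0.03 -0.05  0.  ]
chisel [([0.532, -0.042, 0.223], 0.68), ([0.646, 0.229, 0.002], 0.51)]
handle_end [([0.547, 0.094, 0.272], 0.65)]
blade_tip [([0.508, -0.177, 0.19], 0.93), ([0.514, 0.128, 0.003], 0.65)]
lid [([0.513, 0.126, 0.001], 0.79)]
cutter_red [([0.644, 0.231, 0.0], 0.75)]
spacer_ring []
chisel [([0.532, -0.036, 0.22], 0.71), ([0.506, -0.168, -0.001], 0.62)]
blade_tip [([0.512, -0.172, 0.187], 0.55)]
lid []
cutter_red []
```

View pics/i.png

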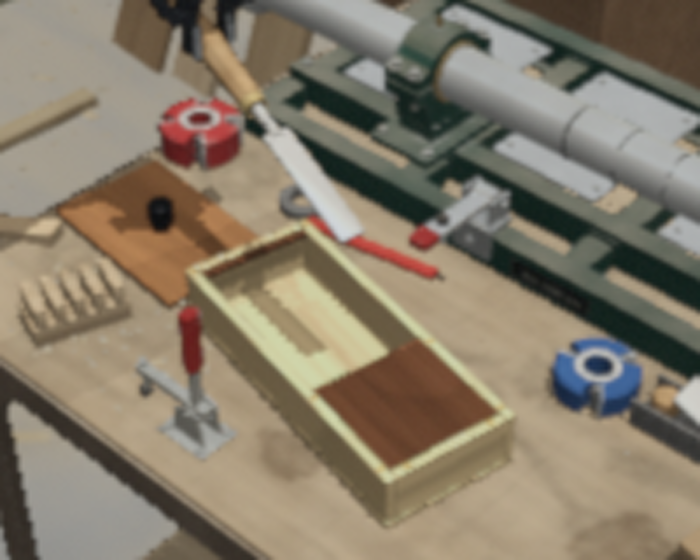

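The picture shows the lid flat and knob up, at about (155,215), the chisel held slantwise well above the box with its tip at about z = 0.19 m, and the other things where they were.

```bash
python3 -c "
from bench import ticket; print(ticket.close_job())"
```

```text
the job is handed in; nothing more can be done
None
```

I handed the job in at about 20 s: the lid lies flat and knob up on the bench beside the box, and the gripper holds the chisel still by its handle, its tip about 12 cm above the top of the box; the result of the judging was not reported.

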